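# Clamp a metal bar with an over-centre lever

### The arm

A 6-joint arm with a two-finger parallel gripper is mounted at the origin on a cart in front of the work surface, level with it; the furniture and walls round the work are solid. World frame = base frame: x ahead of the robot, y to its left, z up, the work surface at z = 0. Lengths are in m, angles in rad, forces in N, time in s.
With the tool pointing down it reaches from about 0.425 to 0.95 m from the base axis. Payload 3.5 kg.
Tool frame: the origin (TCP) lies midway between the tips of the shut fingers; the grasp point (between the pads) lies 19 mm behind it; z points along the fingers, y is the line along which they close (so a half turn about z gives the same grasp; the last joint's range is limited). The gripper opens to 85 mm and grips with 20 to 120 N. Pads are 22 mm wide; open, the fingers measure 114 mm over their backs; the gripper's body (76 mm by 85 mm) begins 54 mm behind the grasp point. The pads swing forward as they close: fully open they stand 13 mm farther back than shut.
Start: joints at [-1.368, 0.286, 1.577, -0, 1.279, -0.15], TCP at [0.233, -0.633, 0.231] pointing down, gripper open.
Joint ranges: [-2.77, 2.77], [-0.9, 2.22], [0.21, 2.48], [-1.53, 4.67], [0.24, 2.81], [-2.84, 2.84]. Speed limits (rad/s): [2.79, 2.79, 3.14, 3.14, 3.14, 3.14].

### API

Orientations are given as a unit quaternion [x, y, z, w].
In Python, from plant import get_state, read_camera, ctrl gives the robot as it stands.
- The arm moves only by the shell command python3 -m crank 'ROWS' [FORCE]. ROWS is JSON, a list of rows, each a list of 3 entries, a list of its own where there are three numbers: the shift along the tool's x, y, z in mm, then the turn about the tool's z in degrees, then the closure in counts, from 0 (fully open) to 255 (shut). In form: [[[tx, ty, tz], yaw, claw], ...]. A call has 1 to 10 rows; each row is the pose to reach, as a shift and turn from the pose commanded when the call began, along the tool's axes at that moment; what a row does not reach only later rows make up. A row lasts 1/10 s, in which the tool goes at most 50 mm and 8.59 degrees, less where a joint would pass 70% of its speed; a pose out of reach is approached as far as the arm can. A call with a gripper value outside its range is refused whole. The fingers move at their own pace and stop on an object; FORCE is the grip in N (left out, the last holds). Time passes only in rows, so rows that repeat a pose let the fingers close. It gives the time, the measured TCP pose, the force, the opening and the grip force at its end, in the units of the state.
- get_state(): the state, without advancing time (a new reading comes with each control period).
- read_camera(name): name is "side" or "top" or "wrist"; returns a dict with "frame" (420x560x3 uint8, blue, green, red), "range_z" (420x560 float32, m along the optical axis (not along the pixel's ray), 0 where there is no reading), "vfov" (degrees; the focal length in pixels is half the picture's height over the tangent of half this angle, whatever the lens; pixels are square), "cx", "cy" (the principal point, pixels), "origin" and "orientation" of the camera in the world. Camera axes: x right, y down, z forward; pixel columns grow to the right and rows downward; lengths in m; the calibration is good to about 2 mm. A picture is of the moment at which its call begins.
- ctrl.sign_off(): hands the job in; it is judged then, once.
The state is a dict: "time": time; "qpos": joint angles; "dq": joint speeds; "joint_efforts": joint torques, N m; "eef_pos": TCP position; "tcp_rot": TCP orientation; "contact_force": force on the tool from outside, world axes, zero at the start; "wrist_torque": the same for the moment, N m; "opening": opening from 0.0 (shut) to 1.0 (fully open); "finger_force": force on a finger pad.
Only numpy, scipy, OpenCV 4.12 (cv2) and the standard library are available. Lean on these libraries where they do the work, as an engineer would, in place of code of your own. Each camera call takes 0.05 s, during which the arm holds its last target. There are 200 camera calls.

### The job

On the blue clamping fixture, push the dark grey metal bar along its fence with the fingertips until its end is right up against the end stop, while the lever is still open. Then push the red-handled lever round past its dead point so that it snaps over and its pad holds the bar in place. Do not pick the bar up, and leave the things standing round the fixture where they are.

Things in the scene. Friction and masses are not known exactly. Their poses are not given: they have to be found in the camera images.
- fixture: Clamping fixture fixed to the bench: blue plate 12 mm thick, x -96 to +46, y -61 to +38 mm in its own frame; all but the lever is below 34 mm. Origin on the bench surface under it, z up. A fence 14 mm high runs along y, its face at x = +28 mm. The bar slides along y between it and two 4 mm lips (edge at x = 2.5 mm); -y is toward the stop.
- stop_face (a point): Middle of the end stop's face, at x = +16, y = -40 mm in the fixture's frame, 17.5 mm above the bench. The opposite (+y) end of the bar's channel, at y = +38 mm, is open; the bar sticks out there, by 7 mm when it touches the stop.
- bar: Loose dark grey metal bar, 24 x 85 x 11 mm, long along its y axis, which is parallel to the fixture's y. Origin at the centre of its underside, 12 mm above the bench (on the plate). Touching the stop, its origin is at y = +2.5 mm in the fixture's frame; it starts 12 to 28 mm to the +y side of that.
- bar_end (a point): Middle of the bar's free (+y) end face, 17.5 mm above the bench: push here, along the fixture's -y. With the bar at the stop it lies at y = +45 mm in the fixture's frame.
- lever_pivot (a point): Point on the lever's vertical pivot axis, 34 mm above the bench, at x = -30, y = -40 mm in the fixture's frame. To the right of the fixture (seen from the robot) stands a tall dark lever punch, 0.55 m ahead and 0.12 m left of the robot's base: keep the gripper and wrist clear of it.
- lever_grip (a point): Middle of the lever's red handle, on its axis: a level round grip 22 mm thick, 50 mm long, 76 to 126 mm out from the pivot axis (this point 101 mm), at 23 to 45 mm above the bench. It moves with the lever. The steel arm from pivot to handle is 13 mm wide; a rubber pad stands out from it on the bar's side.
- lever (a joint): Lever angle, rad. 0 = open: handle points 155 deg counter-clockwise of the fixture's +x. Grows clockwise seen from above (handle goes to +y, then +x; push it on its -x/-y side). Spring: 3 N at the handle, then about 5 N, nil at the dead point 0.79; let go before, it springs back; beyond, it snaps on by itself until the pad is on the bar at about 1.15, handle parallel to the fence. End 1.22.
- pad: Black rubber pad carried by the lever, 12 mm across, at the height of the bar; it presses the bar to the fence with about 10 N when the lever has snapped over.
- brass_weight: Loose brass weight with a knob, 35 x 35 x 44 mm, behind the fence; leave alone. Origin at the centre of its underside.
- copper_blank: Loose copper tube offcut stood on end, 12 mm wide, 41 mm high, behind the fence; leave alone. Origin at the centre of its underside.
- tape_roll: Loose roll of masking tape lying flat, 96 mm across, 25 mm high, beyond the +y end of the fixture; leave alone. Origin at the centre of its underside.
There are look-alikes about, which are no part of the job. What is shaped like the bar but brown, pink or yellow is not meant.

How it is judged:
On the way, in this order (a step that is already met when the one before it is completed fails the run):
1. the bar is against the end stop (within 2.5 mm) with the lever still open (y of bar in the frame of fixture below 0.005 m and value of joint lever below 0.3 rad), for 0.2 s.
2. the lever has snapped over its dead point and its pad presses on the bar (value of joint lever above 1.03 rad and contact force between pad and bar above 3 N), for 0.2 s.
At the end, for the whole second after the job is handed in: The bar lies flat on the plate along the fence (within 2.5 mm of it and 3 degrees), its end within 2.5 mm of the end stop; the lever is snapped over (above 1.03 rad) and its pad presses on the bar with more than 3 N; all at rest (all of step 2 and y of bar in the frame of fixture between 0 and 0.005 m and x of bar in the frame of fixture above 0.0135 m and z of bar in the frame of fixture below 0.015 m and angle between the y axis of bar and the y axis of fixture, either way round below 0.05 rad and linear speed of bar below 0.01 m/s); the robot touches nothing.
It fails at once if the bar is lifted (more than 8 mm off the plate) (height (world z) of bar above 0.02 m).
It fails at once if the brass weight is moved more than 15 mm (distance of brass_weight from where it was at the start of the episode above 0.015 m).
It fails at once if the copper offcut is moved more than 15 mm (distance of copper_blank from where it was at the start of the episode above 0.015 m).
It fails at once if the roll of tape is moved more than 15 mm (distance of tape_roll from where it was at the start of the episode above 0.015 m).
It also fails if it takes over 42 s, if anything falls off the work surface, if the arm or the gripper's body presses on something with over 40 N, if the wrist force passes 120 N, or if a joint passes its speed limit or range.

## Working session

There is one attempt and no reset: what is moved stays moved. The work goes in short steps, Python scripts to look and compute and a shell command to move; the robot and the scene stay as the last step left them, time stands still between calls to the robot, and variables do not carry over. Pictures are saved under pics/ and viewed, at most 10 in all, crops included, and the job is handed in when it is done.

```bash
mkdir -p pics
cat > h.py <<'E'
import numpy as np, cv2
from scipy.spatial.transform import Rotation as R
from plant import get_state, read_camera, ctrl
def cloud(c):
    d=c["range_z"]; h,w=d.shape; f=h/2/np.tan(np.radians(c["vfov"])/2)
    u,v=np.meshgrid(np.arange(w),np.arange(h))
    P=np.stack([(u-c["cx"])/f*d,(v-c["cy"])/f*d,d],-1)
    P=P@R.from_quat(c["orientation"]).as_matrix().T+np.array(c["origin"])
    P[d==0]=np.nan
    return P
E
python3 - <<'E'
from h import *
for n in("top","side"):
    c=read_camera(n); cv2.imwrite(f"pics/{n}1.png",c["frame"]); np.savez(f"{n}1.npz",P=cloud(c),F=c["frame"]); print(n,c["origin"],c["orientation"],c["vfov"])
s=get_state();print(s)
E
```

```text
top [0.46916519 0.33160105 1.0567354 ] [-0.70550039  0.70766462 -0.02879774  0.02550838] 53.802130806163085
side [0.31028439 1.09128605 0.50619659] [-0.12117005  0.8508898  -0.5037378   0.08690572] 56.7174021251382
{'time': 0.1, 'qpos': array([-1.36795045e+00,  2.87111935e-01,  1.57802983e+00,  2.93135627e-05,
        1.27865981e+00, -1.49990250e-01]), 'dq': array([ 0.00040939, -0.00351329, -0.00465092, -0.00059235, -0.00160655,
       -0.00038814]), 'joint_efforts': array([ 6.60789683e-04, -4.07298231e+01, -2.93698686e+01, -1.61101379e-04,
        3.41009872e-03,  1.30828698e-05]), 'eef_pos': array([ 0.23317037, -0.63280159,  0.2300627 ]), 'tcp_rot': array([ 9.84478795e-01,  1.75500089e-01, -1.51589132e-05, -1.10444745e-03]), 'contact_force': array([-0.47957962, -0.53552287, -0.31364987]), 'wrist_torque': array([-0.01677495,  0.09067727, -0.05363719]), 'finger_force': 0.0, 'opening': 0.9969905120452511}
```

View pics/top1.png

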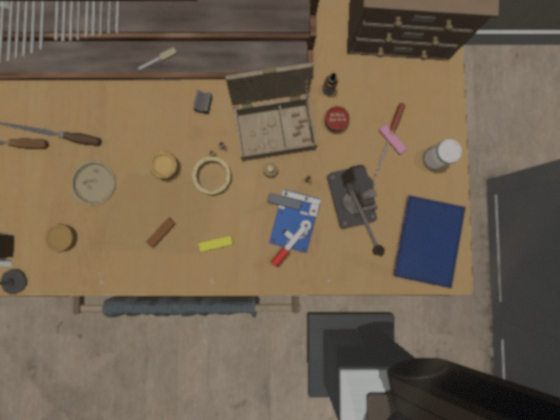

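View pics/side1.png

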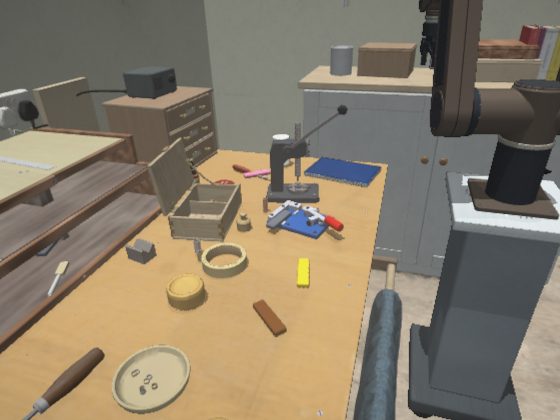

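Top view: the fixture is the blue plate at about (295,222), with the dark grey bar at (284,201) and the red lever handle at (283,250). The tape is at (211,176), brass weight at (270,170) and copper offcut at (308,180). Bar candidates are grey (284,201), brown (161,232), yellow (215,243) and pink (392,139). Only the grey one is in the fixture. I'll confirm that in a crop and measure it.

Run:
```python
from h import *
z=np.load("top1.npz");P,F=z["P"],z["F"]
x0,y0,x1,y1=180,140,390,280
cv2.imwrite("pics/crop1.png",cv2.resize(F[y0:y1,x0:x1],None,fx=3.8,fy=3.8,interpolation=cv2.INTER_CUBIC))
hsv=cv2.cvtColor(F,cv2.COLOR_BGR2HSV)
H,S,V=[hsv[...,i].astype(int) for i in range(3)]
roi=np.zeros(H.shape,bool);roi[180:275,255:330]=1
blue=roi&(H>100)&(H<130)&(S>120)
red=roi&((H<6)|(H>174))&(S>150)
for n,m in(("blue",blue),("red",red)):
    p=P[m]; p=p[np.isfinite(p).all(1)]
    r=cv2.minAreaRect((p[:,:2]*1000).astype(np.float32)); print(n,m.sum(),p.mean(0),np.median(p[:,2]),r,cv2.boxPoints(r).round(1).tolist())
np.set_printoptions(suppress=True,precision=3)
for n,u,v in(("bar",284,201),("tape",211,163),("brass",270,170),("cop",308,180)):print(n,P[v,u],F[v,u])
```

```text
blue 800 [0.50673256 0.28169318 0.01218853] 0.012283261626902187 ((510.2576904296875, 272.865234375), (90.09031677246094, 117.0483169555664), 75.24285888671875) [[442.20001220703125, 244.1999969482422], [555.4000244140625, 214.39999389648438], [578.2999877929688, 301.5], [465.1000061035156, 331.29998779296875]]
red 133 [0.42777734 0.30938398 0.04313936] 0.043130269609324534 ((427.6488342285156, 309.190673828125), (18.033096313476562, 42.76615524291992), 50.15373229980469) [[405.5, 316.0], [438.29998779296875, 288.6000061035156], [449.79998779296875, 302.3999938964844], [417.0, 329.79998779296875]]
bar [0.566 0.297 0.026] [104 102 102]
tape [0.667 0.484 0.002] [ 70 102 125]
brass [0.642 0.332 0.041] [107 138 154]
cop [ 0.623  0.234 -0.002] [56 73 91]
```

View pics/crop1.png

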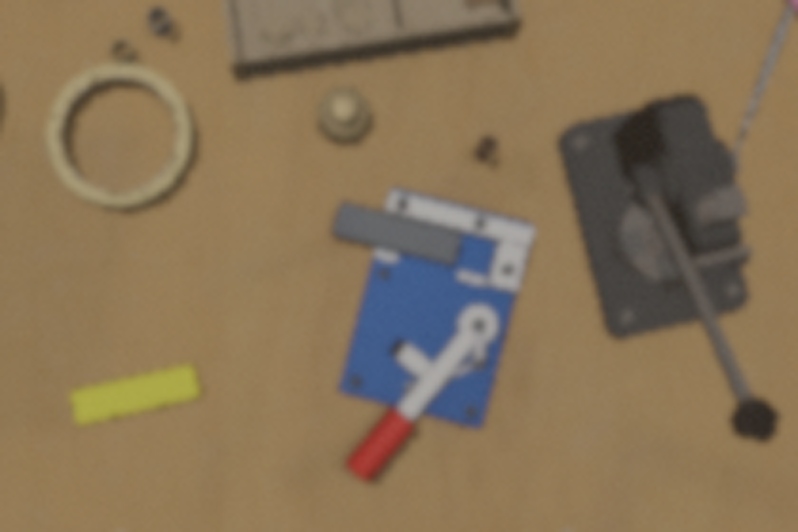

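The crop confirms it. The grey bar lies against the fence in the blue fixture, its left (+y) end overhanging at crop (338,222). The lever is open with the red handle at (378,445). The fixture yaw is about -14.8°, and the handle angle agrees (140° − 155°). Next I'll check the punch height and plan the transit.

```bash
cat >> h.py <<'E'
YAW=-14.8; O=np.array([.546,.2755])
def f2w(p): 
    a=np.radians(YAW); return O+np.array([[np.cos(a),-np.sin(a)],[np.sin(a),np.cos(a)]])@(np.array(p)/1000)
def shift(w):  # world xyz -> tool shift mm
    s=get_state(); return (R.from_quat(s["tcp_rot"]).as_matrix().T@(np.array(w)-s["eef_pos"])*1000).round(1)
def toolx(): 
    m=R.from_quat(get_state()["tcp_rot"]).as_matrix(); return np.degrees(np.arctan2(m[1,0],m[0,0]))
E
python3 - <<'E'
from h import *
np.set_printoptions(suppress=True,precision=3)
for n in("top1","side1"):
    P=np.load(n+".npz")["P"]
    m=(P[...,0]>.36)&(P[...,0]<.72)&(P[...,1]>.02)&(P[...,1]<.21)&(P[...,2]>.05)
    p=P[m]
    for a,b in((.05,.1),(.1,.15),(.15,.2),(.2,.25),(.25,.3),(.3,.5)):
        q=p[(p[:,2]>a)&(p[:,2]<=b)]
        if len(q): print(n,a,len(q),q.min(0),q.max(0))
print(f2w([16,65]),f2w([-121.5,2.7]),f2w([-30,-40]))
for w in([.3,-.5,.42],[.5,-.15,.45],[.52,.3,.42]): print(w,shift(w))
E
```

```text
top1 0.05 52 [0.603 0.146 0.053] [0.631 0.153 0.1  ]
top1 0.1 130 [0.535 0.099 0.1  ] [0.637 0.166 0.149]
top1 0.15 848 [0.516 0.097 0.15 ] [0.634 0.163 0.199]
top1 0.2 245 [0.455 0.113 0.2  ] [0.574 0.144 0.25 ]
top1 0.25 123 [0.438 0.111 0.25 ] [0.459 0.134 0.265]
side1 0.05 295 [0.557 0.118 0.05 ] [0.638 0.155 0.1  ]
side1 0.1 521 [0.532 0.102 0.1  ] [0.637 0.167 0.15 ]
side1 0.15 463 [0.517 0.098 0.15 ] [0.631 0.166 0.2  ]
side1 0.2 171 [0.441 0.116 0.2  ] [0.576 0.146 0.25 ]
side1 0.25 57 [0.44  0.116 0.25 ] [0.461 0.135 0.265]
[0.578 0.334] [0.429 0.309] [0.507 0.244]
[0.3, -0.5, 0.42] [ 108.7 -101.9 -189.7]
[0.5, -0.15, 0.45] [ 417.3 -361.3 -219. ]
[0.52, 0.3, 0.42] [ 591.6 -776.6 -188. ]
```

```bash
python3 -m crank '[[[109,-102,-190],0,255],[[109,-102,-190],0,255],[[109,-102,-190],0,255],[[109,-102,-190],0,255],[[109,-102,-190],0,255],[[109,-102,-190],0,255],[[417,-361,-219],-20,255],[[417,-361,-219],-20,255],[[417,-361,-219],-20,255],[[417,-361,-219],-20,255]]'
python3 - <<'E'
from h import *
print(toolx())
for w in([.5,-.15,.45],[.52,.1,.42],[.52,.3,.42]): print(w,shift(w))
E
```

```text
time: 1.1
eef_pos: [0.3995, -0.3253, 0.4343]
tcp_rot: [0.939, 0.344, -0.0, -0.001]
contact_force: [-0.0, -1.4, 0.8]
opening: -0.005
finger_force: 0.0
40.19978140942561
[0.5, -0.15, 0.45] [189.9 -69.1 -15.6]
[0.52, 0.1, 0.42] [ 366.6 -247.1   14.8]
[0.52, 0.3, 0.42] [ 495.7 -399.8   15.1]
```

```bash
python3 -m crank '[[[190,-69,-16],-9,255],[[190,-69,-16],-17,255],[[190,-69,-16],-26,255],[[190,-69,-16],-35,255],[[496,-400,15],-35,255],[[496,-400,15],-35,255],[[496,-400,15],-35,255],[[496,-400,15],-35,255],[[496,-400,15],-35,255],[[496,-400,15],-35,255]]';python3 -m crank '[[[0,0,0],0,255]]'
python3 - <<'E'
from h import *
print(toolx())
for w in([.52,.3,.33],): print(w,shift(w))
E
```

```text
time: 2.1
eef_pos: [0.5122, 0.1469, 0.4295]
tcp_rot: [0.792, 0.61, -0.001, -0.0]
contact_force: [1.3, 0.5, 0.3]
opening: -0.002
finger_force: 0.0
time: 2.2
eef_pos: [0.5116, 0.15, 0.4287]
tcp_rot: [0.79, 0.613, -0.001, -0.002]
contact_force: [-0.1, -0.2, -0.5]
opening: -0.002
finger_force: 0.0
75.63219818643391
[0.52, 0.3, 0.33] [147.3 -28.7  98.9]
```

```bash
python3 -m crank '[[[147,-29,0],0,255],[[147,-29,0],0,255],[[147,-29,0],0,255],[[147,-29,99],0,255],[[147,-29,99],0,255],[[147,-29,99],0,255],[[147,-29,99],0,255]]'
python3 - <<'E'
from h import *
c=read_camera("wrist"); F=c["frame"];P=cloud(c);cv2.imwrite("pics/w1.png",F);np.savez("w1.npz",P=P,F=F)
hsv=cv2.cvtColor(F,cv2.COLOR_BGR2HSV);H,S,V=[hsv[...,i].astype(int) for i in range(3)]
near=(abs(P[...,0]-.5)<.15)&(abs(P[...,1]-.28)<.15)
a=np.radians(YAW);Rw=np.array([[np.cos(a),-np.sin(a)],[np.sin(a),np.cos(a)]])
np.set_printoptions(suppress=True,precision=1)
Q=((P[...,:2]-O)@Rw)*1000
print(c["origin"],toolx())
for n,m in(("blue",(H>100)&(H<130)&(S>120)&(P[...,2]<.018)),("red",((H<6)|(H>174))&(S>150)),("bar",(S<50)&(abs(P[...,2]-.023)<.004)&(V<130))):
    m=m&near;q=Q[m]
    if len(q): r=cv2.minAreaRect(q.astype(np.float32));print(n,len(q),q.min(0),q.max(0),np.nanmedian(P[m][:,2])*1000,r)
E
```

```text
time: 2.9
eef_pos: [0.5219, 0.2938, 0.3309]
tcp_rot: [0.793, 0.61, -0.002, -0.0]
contact_force: [-0.1, 0.6, 0.3]
opening: -0.003
finger_force: 0.0
[0.5 0.4 0.5] 75.15108197736967
blue 2583 [-92.9 -57.1] [27.6 36.9] 12.72663271990604 ((-32.59909439086914, -10.013175964355469), (120.29735565185547, 94.0173110961914), 0.2924588620662689)
red 402 [-143.6  -12.5] [-96.1  20.5] 43.580220907230014 ((-120.17280578613281, 3.755594253540039), (18.188451766967773, 47.014137268066406), 66.37638092041016)
bar 90 [ -62.3 -139.8] [112.2  10.2] 23.1922840009903 ((4.7257537841796875, -76.9698486328125), (80.95408630371094, 203.0322723388672), 57.82017135620117)
```

View pics/w1.png

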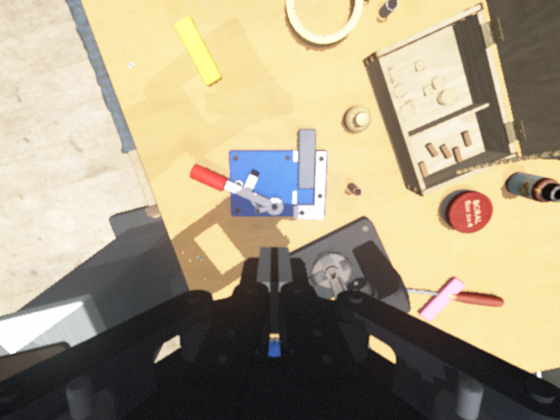

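Wrist view: the fixture is at (278,183), the bar runs vertically at (307,130–188) with its free end at row ~130, and the red handle is at (208,178). The pose fits to about 2 mm. Next: the bar end and its nearest neighbours.

Run:
```python
from h import *
z=np.load("w1.npz");P,F=z["P"],z["F"]
a=np.radians(YAW);Rw=np.array([[np.cos(a),-np.sin(a)],[np.sin(a),np.cos(a)]])
Q=((P[...,:2]-O)@Rw)*1000
np.set_printoptions(suppress=True,precision=1)
for v in list(range(124,138,2))+list(range(180,196,3)): print(v,Q[v,307],P[v,307,2]*1000,F[v,307])
print("row",[ (u,Q[150,u].round(0).tolist(),round(P[150,u,2]*1000)) for u in range(292,332,3)])
print("tape",Q[38,325],P[38,325]*1000)
Y=float(Q[130,307][1])
for p,zz in(([16,Y+30],.08),([16,Y+30],.012),([16,61],.012)): 
    w=[*f2w(p),zz]; print(p,w,shift(w))
```

```text
124 [17.4 73.9] 1.5025639492868836 [175 232 251]
126 [17.5 71.1] 1.499096621389362 [160 221 246]
128 [17.5 68.4] 1.8300353889520449 [160 198 232]
130 [15.4 66.2] 24.60504443949729 [197 183 185]
132 [15.4 63.6] 24.903176032876228 [210 200 198]
134 [15.6 60.9] 23.733991975557867 [208 197 200]
136 [15.5 58.3] 25.497811252595206 [206 197 196]
180 [17.2 -2.8] 25.12884719473263 [210 198 196]
183 [17.4 -7.3] 24.210629475217182 [211 198 194]
186 [ 17.5 -11.6] 24.29027048798532 [213 198 195]
189 [ 17.9 -16.6] 21.208183221793632 [225 156 126]
192 [ 18.9 -22.9] 12.757009474837266 [244 171 122]
195 [ 18.9 -27.1] 14.198330679358161 [244 173 120]
row [(292, [-4.0, 38.0], 7), (295, [1.0, 38.0], 5), (298, [4.0, 39.0], 24), (301, [8.0, 39.0], 24), (304, [12.0, 39.0], 26), (307, [16.0, 39.0], 24), (310, [20.0, 39.0], 25), (313, [25.0, 39.0], 23), (316, [31.0, 38.0], 6), (319, [35.0, 38.0], 5), (322, [40.0, 38.0], 5), (325, [45.0, 37.0], -1), (328, [49.0, 37.0], 1), (331, [54.0, 37.0], 0)]
tape [ 35.2 179.7] [625.9 440.2  24.4]
[16, 96.22756685325214] [np.float64(0.5860500979668173), np.float64(0.3644479301352508), 0.08] [ 83.5  42.1 254.8]
[16, 96.22756685325214] [np.float64(0.5860500979668173), np.float64(0.3644479301352508), 0.012] [ 83.4  41.9 322.8]
[16, 61] [np.float64(0.5770513654517546), np.float64(0.3303890945778994), 0.012] [ 48.2  41.9 322.7]
```

```bash
python3 -m crank '[[[84,42,50],0,255],[[84,42,100],0,255],[[84,42,150],0,255],[[84,42,200],0,255],[[84,42,250],0,255],[[84,42,280],0,255],[[84,42,305],0,255],[[84,42,319],0,255],[[84,42,319],0,255],[[84,42,319],0,255]]'
python3 - <<'E'
from h import *
s=get_state();a=np.radians(YAW);Rw=np.array([[np.cos(a),-np.sin(a)],[np.sin(a),np.cos(a)]])
print(toolx(),(s["eef_pos"][:2]-O)@Rw*1000,s["contact_force"])
c=read_camera("wrist"); cv2.imwrite("pics/w2.png",c["frame"])
E
```

```text
time: 3.95
eef_pos: [0.5873, 0.3663, 0.0174]
tcp_rot: [0.792, 0.61, 0.003, 0.001]
contact_force: [-0.2, -0.7, 0.3]
opening: -0.001
finger_force: 0.0
75.18722108047946 [16.78343657 98.32908441] [-0.22821106 -0.6865662   0.3441558 ]
```

View pics/w2.png

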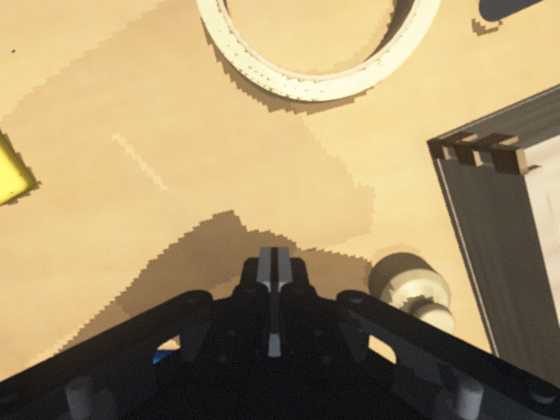

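The fingers are in the free space beyond the bar's end, clear of the tape (above) and the brass weight (lower right). Now pushing.

```bash
python3 -m crank '[[[-6,0,3],0,255],[[-12,-1,3],0,255],[[-16,-1,3],0,255],[[-20,-1,3],0,255],[[-24,-1,3],0,255],[[-28,-1,3],0,255],[[-31,-1,3],0,255],[[-34,-1,3],0,255],[[-36,-1,3],0,255],[[-37,-1,3],0,255]]'; python3 -m crank '[[[-1,0,0],0,255],[[-2,0,0],0,255],[[-3,0,0],0,255],[[-4,0,0],0,255]]';  cat >> h.py <<'E'
a_=np.radians(YAW);Rw=np.array([[np.cos(a_),-np.sin(a_)],[np.sin(a_),np.cos(a_)]])
def st():
    s=get_state(); print("fix",((s["eef_pos"][:2]-O)@Rw*1000).round(1),"z",s["eef_pos"][2].round(4),"Ffix",(s["contact_force"][:2]@Rw).round(1),toolx().round(1))
E
python3 -c "from h import *;st()"
```

```text
time: 5.0
eef_pos: [0.5735, 0.3295, 0.0101]
tcp_rot: [0.792, 0.61, -0.0, -0.0]
contact_force: [0.5, 2.7, 1.2]
opening: 0.003
finger_force: 1.0
time: 5.4
eef_pos: [0.5728, 0.3264, 0.0102]
tcp_rot: [0.792, 0.61, 0.001, -0.0]
contact_force: [0.9, 6.3, 0.0]
opening: -0.001
finger_force: 3.0
fix [12.9 56. ] z 0.0102 Ffix [-0.7  6.3] 75.2
```

```bash
for i in 1 2; do python3 -m crank '[[[-1,0,0],0,255],[[-2,0,0],0,255],[[-2,0,0],0,255]]' >/dev/null; python3 -c "from h import *;st()"; done
python3 - <<'E'
from h import *
for n in("top","side"):
    c=read_camera(n);P=cloud(c);F=c["frame"];np.savez(n+"2.npz",P=P,F=F)
    if n=="top": cv2.imwrite("pics/top2.png",cv2.resize(F[160:280,230:380],None,fx=5,fy=5,interpolation=cv2.INTER_CUBIC))
E
```

```text
fix [13.3 56. ] z 0.0108 Ffix [ 0.8 10.3] 75.1
fix [13.5 56. ] z 0.0115 Ffix [-0.7 13.9] 75.1
```

View pics/top2.png

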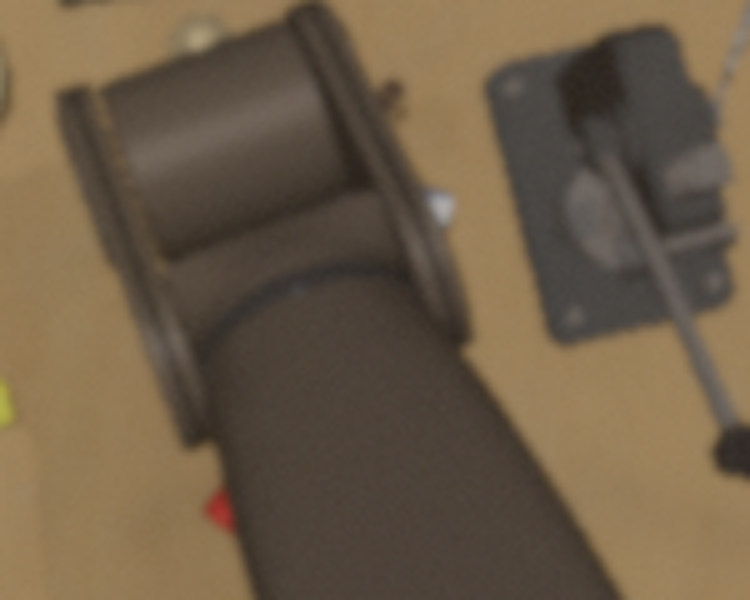

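The TCP stays at y=56 (bar end at 45, as expected) while the force climbs to 14 N, so the bar is against the stop. The picture shows the arm hiding the fixture, with the red handle tip still at its open place (220,510). Backing off, rising, and going behind the lever.

```bash
python3 -m crank '[[[10,0,0],0,255],[[25,0,0],0,255],[[25,0,-45],0,255],[[25,0,-90],0,255],[[0,-40,-90],0,255],[[-25,-80,-90],0,255],[[-55,-115,-90],0,255],[[-92,-153,-90],0,255],[[-92,-153,-90],0,255],[[-92,-153,-90],0,255]]'; python3 -c "
from h import *
st();s=get_state();C0=np.array([-140,-38]);C=(s['eef_pos'][:2]-O)@Rw*1000
print('to start',(C0-C)[::-1],'down',s['eef_pos'][2]*1000-26)
for n in ('top','side'):
    c=read_camera(n);P=cloud(c);Q=(P[...,:2]-O)@Rw*1000;F=c['frame'].astype(int)
    m=(abs(P[...,2]-.0235)<.004)&(Q[...,0]>8)&(Q[...,0]<25)&(Q[...,1]>-38)&(Q[...,1]<75)
    q=Q[m]; print(n,m.sum(), np.percentile(q[:,1],[1,50,99]) if len(q) else '')
    cv2.imwrite('pics/%s3.png'%n,c['frame'])
"
```

```text
time: 7.1
eef_pos: [0.3987, 0.2714, 0.0995]
tcp_rot: [0.792, 0.61, -0.001, 0.0]
contact_force: [0.9, 0.4, 0.3]
opening: -0.0
finger_force: 0.0
fix [-141.4  -41.6] z 0.0995 Ffix [0.7 0.6] 75.2
to start [3.60367098 1.40952265] down 73.48577055114234
top 205 [-37.29567814   2.1191301   41.67941893]
side 118 [-35.46084025  12.65493353  45.94943561]
```

Both cameras put the bar between about -38 and +45 mm, which means it touches the stop. Descending behind the lever.

```bash
python3 -m crank '[[[3,1,40],0,255],[[3,1,65],0,255],[[3,1,73],0,255],[[3,1,73],0,255],[[3,1,73],0,255]]'; python3 -c "
from h import *
st();s=get_state();C=(s['eef_pos'][:2]-O)@Rw*1000
for d in range(155,95,-5):
    t=np.radians(d);n=np.array([-np.sin(t),np.cos(t)])
    p=np.array([-30,-40])+101*np.array([np.cos(t),np.sin(t)])+n*(11+abs(n[0])*14.5+abs(n[1])*11)
    print(d,p.round(),(p-C)[::-1].round())
"
```

```text
time: 7.7
eef_pos: [0.4035, 0.2753, 0.0282]
tcp_rot: [0.792, 0.61, 0.001, 0.0]
contact_force: [0.5, -0.4, 0.9]
opening: 0.003
finger_force: 0.0
fix [-137.7  -36.6] z 0.0282 Ffix [ 0.6 -0.2] 75.2
155 [-133.  -22.] [15.  5.]
150 [-131.  -14.] [23.  6.]
145 [-129.   -5.] [31.  9.]
140 [-126.    3.] [39. 12.]
135 [-122.   11.] [47. 16.]
130 [-117.   19.] [55. 20.]
125 [-112.   26.] [63. 26.]
120 [-106.   33.] [69. 32.]
115 [-99.  39.] [76. 39.]
110 [-91.  45.] [82. 46.]
105 [-83.  50.] [87. 55.]
100 [-74.  55.] [91. 63.]
```

```bash
python3 -m crank '[[[8,3,0],0,255],[[15,5,0],0,255],[[23,6,0],0,255],[[31,9,0],0,255],[[39,12,0],0,255],[[47,16,0],0,255],[[55,20,0],0,255],[[63,26,0],0,255]]'; python3 -c "from h import *;st()"
```

```text
time: 8.5
eef_pos: [0.442, 0.3283, 0.0266]
tcp_rot: [0.792, 0.61, -0.003, 0.0]
contact_force: [-3.6, -6.2, 2.1]
opening: 0.001
finger_force: 2.8
fix [-114.    24.5] z 0.0266 Ffix [-1.9 -6.9] 75.2
```

```bash
python3 -m crank '[[[6,6,0],0,255],[[13,13,0],0,255],[[19,20,0],0,255],[[24,29,0],0,255],[[28,37,0],0,255],[[29,41,0],0,255],[[29,41,0],0,255],[[29,41,0],0,255]]'; python3 -c "
from h import *
st()
c=read_camera('side');cv2.imwrite('pics/side4.png',cv2.resize(c['frame'][170:270,230:370],None,fx=5,fy=5,interpolation=cv2.INTER_CUBIC))"
```

```text
time: 9.3
eef_pos: [0.4902, 0.3465, 0.0272]
tcp_rot: [0.792, 0.61, 0.0, -0.0]
contact_force: [-0.0, 0.2, -0.9]
opening: 0.001
finger_force: 0.0
fix [-72.1  54.4] z 0.0272 Ffix [-0.1  0.2] 75.2
```

View pics/side4.png

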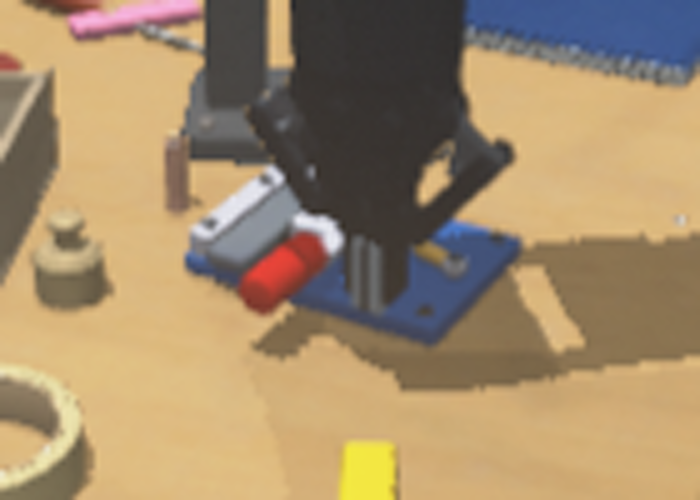

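The lever has snapped over: the handle at (285,272) is parallel to the bar and clear of the fingers, and the contact force is zero. Backing off and rising.

```bash
python3 -m crank '[[[2,-15,0],0,255],[[4,-30,0],0,255],[[4,-35,-45],0,255],[[4,-35,-95],0,255],[[4,-60,-145],0,255],[[4,-60,-195],0,255],[[4,-60,-230],0,255],[[4,-60,-230],0,255],[[4,-60,-230],0,255]]'; python3 -c "
from h import *
st()
c=read_camera('side');cv2.imwrite('pics/side5.png',cv2.resize(c['frame'][170:270,230:370],None,fx=5,fy=5,interpolation=cv2.INTER_CUBIC))
for n in ('top','side','wrist'):
    c=read_camera(n);P=cloud(c);Q=(P[...,:2]-O)@Rw*1000;h=cv2.cvtColor(c['frame'],cv2.COLOR_BGR2HSV).astype(int)
    m=((h[...,0]<6)|(h[...,0]>174))&(h[...,1]>150)&(abs(Q[...,0])<140)&(abs(Q[...,1])<120)
    q=Q[m];print(n,len(q),cv2.minAreaRect(q.astype(np.float32)) if len(q) else '')
    m=(abs(P[...,2]-.0235)<.004)&(Q[...,0]>8)&(Q[...,0]<25)&(Q[...,1]>-38)&(Q[...,1]<75)
    q=Q[m]; print(m.sum(), np.percentile(q[:,1],[1,50,99]) if len(q) else '')
"
```

```text
time: 10.25
eef_pos: [0.4322, 0.3664, 0.2583]
tcp_rot: [0.792, 0.611, 0.001, 0.0]
contact_force: [0.5, 0.9, -0.5]
opening: 0.004
finger_force: 0.0
fix [-133.3   58.8] z 0.2583 Ffix [0.2 1. ] 75.3
top 128 ((-29.212234497070312, 61.1561279296875), (44.327327728271484, 17.918325424194336), 86.31607818603516)
207 [-37.19936056   1.6301652   42.31701113]
side 135 ((-29.136653900146484, 64.19828796386719), (46.68980407714844, 18.56277847290039), 84.31880950927734)
124 [-34.63654827   8.73571603  45.64704121]
wrist 733 ((-28.701831817626953, 61.573360443115234), (48.53247833251953, 20.114166259765625), 88.2421875)
898 [-36.9797889    5.31656658  44.41351506]
```

View pics/side5.png

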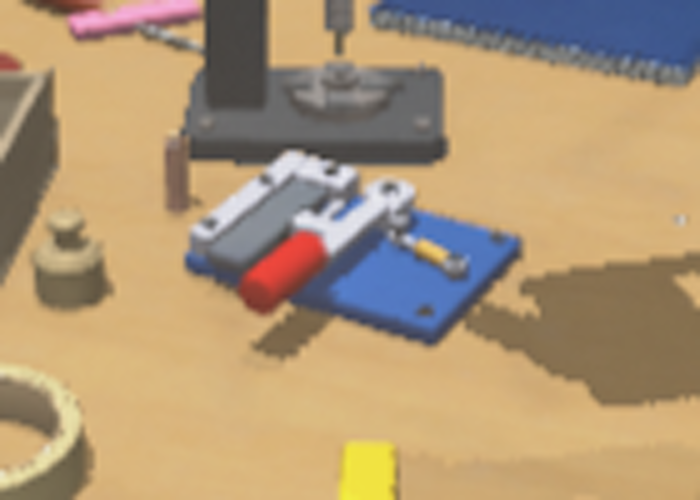

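The bar is at the stop along the fence. The lever has snapped over with its handle at (285,272), parallel to the fence (~88°, about 1.16 rad), and its neighbours are undisturbed. Handing in.

```bash
python3 -c "
from plant import ctrl
print(ctrl.sign_off())"
```

```text
the job is handed in; nothing more can be done
None
```

I pushed the bar up against the end stop with the lever still open, then pushed the lever over until it snapped and held the bar. I handed the job in at about 10 s; no verdict came back. The cameras can't measure the pad force itself, but the lever sits at about 1.16 rad, where the pad should be on the bar.

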